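Unlock the weighing dish and hold it over the chopping board with its lime

TASK

The lime is weighed and next I shall peel it: take the scale's dish by its handle and, while it still sits on the scale, unlock it with a quarter turn counter-clockwise as seen from above, so that the handle swings round from the scale's left side to its front. Then lift the dish off and bring it over the chopping board, keeping it level and the lime, which you must not touch, lying loose in its middle all the while; leave everything else where it stands. Finish holding the dish in mid-air there, level and still, at least 6 cm above the board, so that I can take the lime out of it; do not put it down or let go.

Things in the scene. Friction and masses are not known exactly. Their poses are not given: they have to be found in the camera images.
- scale: Flat white digital kitchen scale, 200 x 156 mm, with a square aluminium platform, fixed to the worktop. Origin: at worktop height, straight below the middle of the platform's locking collar; z up, x to its back, y to its left; a black display and two round keys are at its front (-x) edge. The platform's face is 26 mm above the origin.
- dish: Shallow round steel dish, 160 mm across, 43 mm high, about 0.15 kg, lying loose in the scale's collar. Origin: middle of its underside; z up; its handle points along its -x. Locked, the dish's yaw is the scale's minus 84 to 90 degrees (handle to the scale's left); after the quarter turn it equals the scale's (handle to its front). It turns about its own z with light friction.
- dish_middle (a point): The middle of the dish's inner floor, 13 mm above the dish's origin; the floor slopes up about 11 degrees from 14 mm radius outward, then steeper to the rim.
- handle (a point): Grip point half-way up the dish's straight black handle, 107 mm from the dish's middle, 36 mm above its underside (62 mm above the worktop); x axis along the handle toward the dish. The bar is 20 mm wide, 22 mm tall, 75 mm long (88 to 163 mm from the middle), flat-sided: grip it across its width from above, firmly (40 N or more), as the dish is heavy in front of the grip.
- lime: The lime, 60 x 48 x 48 mm, 0.06 kg, lying loose in the middle of the dish, long axis level; its origin is the middle of its underside as it lay at the start and turns with it if it rolls.
- lime_centre (a point): The centre of the lime, 24 mm above its underside and half-way along it; at the start the lime's top is about 61 mm above the dish's underside.
- garlic: Bystander: a garlic bulb, 56 mm across and 56 mm high, standing to the right of the scale; origin at the middle of its underside.
- salt_shaker: Bystander: a salt shaker, 44 mm across and 90 mm high, standing to the right; origin at the middle of its underside.
- tomato_tin: Bystander: a small tin, 57 mm across and 72 mm high, standing to the right; origin at the middle of its underside.
- scale_seat (a point): Middle of the locking collar on the platform's face: two steel keepers (at its left and right, 80 degrees each), outer radius 58.5 mm, 9.5 mm high, overhang two tabs under the dish with about 2.5 mm of play sideways and upward. The dish lifts free once turned 70 to 110 degrees counter-clockwise from locked; stops block it the wrong way and beyond about 110.
- board: Flat wooden chopping board on the worktop to the left of the scale, 240 x 160 x 16 mm, fixed. Origin: middle of its underside; x along its length (away from the robot), y to the left; its top is 16 mm above the origin.
- peeler: Bystander: a vegetable peeler, 170 x 25 x 18 mm, lying on the left part of the chopping board, lengthwise; origin at the middle of its underside.
Not all that is in view belongs to the job. Leave any pink look-alike of the lime alone.

How it is judged:
On the way:
1. the dish has been turned a quarter turn (within 16 degrees) while seated on the scale, with the lime in its middle (angle between the x axis of dish and the x axis of scale, either way round below 0.28 rad and x of handle in the frame of scale below -0.085 m and z of dish in the frame of scale below 0.034 m and horizontal distance between lime_centre and dish_middle below 0.03 m), for 0.2 s.
At the end, for the whole second after the job is handed in: The dish is held by the fingers with its middle over the chopping board (within the board's outline) and its underside about 60 mm or more above the board's top, tilted less than 8 degrees and still; the lime lies at rest in it, its centre within 25 mm (level) of the dish's middle (x of dish in the frame of board between -0.12 and 0.12 m and y of dish in the frame of board between -0.08 and 0.08 m and z of dish in the frame of board above 0.074 m and angle between dish's own z axis and vertical below 0.14 rad and horizontal distance between lime_centre and dish_middle below 0.025 m and distance between lime_centre and dish_middle below 0.045 m and contact force between the fingers and dish above 1 N and linear speed of dish below 0.02 m/s and linear speed of lime below 0.03 m/s and angular speed of dish below 0.1 rad/s); the arm keeps its last pose, push and grip.
It fails at once if the lime rolled out of the middle (more than 30 mm) of the dish (horizontal distance between lime_centre and dish_middle above 0.03 m).
It fails at once if the dish tilted more than 15 degrees (angle between dish's own z axis and vertical above 0.26 rad).
It fails at once if the lime was touched by the robot (contact force between lime and the fingers above 0.3 N or contact force between lime and the arm above 0.3 N).
It fails at once if a bystander was pushed more than 20 mm or knocked over (distance of any of garlic, salt_shaker, tomato_tin, peeler from where it was at the start of the episode above 0.02 m or angle between any of garlic, salt_shaker, tomato_tin's own z axis and vertical above 0.5 rad).
It also fails if it takes over 54 s, if anything falls off the work surface, if the arm or the gripper's body presses on something with over 40 N, if the wrist force passes 120 N, or if a joint passes its speed limit or range.

ROBOT

A 7-joint arm with a two-finger parallel gripper is mounted at the origin on a cart in front of the work surface, level with it; the furniture and walls round the work are solid. World frame = base frame: x ahead of the robot, y to its left, z up, the work surface at z = 0. Lengths are in m, angles in rad, forces in N, time in s.
With the tool pointing down it reaches from about 0.375 to 0.925 m from the base axis. Payload 3.1 kg.
Tool frame: the origin (TCP) lies between the finger pads; the fingertips stand 19 mm ahead of it and the grasp point (between the pads) is the TCP; z points along the fingers, y is the line along which they close (so a half turn about z gives the same grasp; the last joint's range is limited). The gripper opens to 85 mm and grips with 20 to 120 N. Pads are 22 mm wide; open, the fingers measure 114 mm over their backs; the gripper's body (76 mm by 85 mm) begins 54 mm behind the grasp point. The pads swing forward as they close: fully open they stand 13 mm farther back than shut.
Start: joints at [1.078, 0.383, 0.044, 1.598, -0.018, 1.161, -0.05], TCP at [0.25, -0.6, 0.25] pointing down, gripper open.
Joint ranges: [-2.61, 2.61], [-0.41, 2.15], [-1.48, 1.57], [0, 2.5], [-1.57, 4.71], [0.05, 1.97], [-2.85, 2.85]. Speed limits (rad/s): [2.79, 2.79, 3.14, 3.14, 3.14, 3.14, 3.14].

INTERFACE

Orientations are given as a unit quaternion [x, y, z, w].
In Python, from bench import move_ptp, movel, move_j, move_gripper, pause, inverse_kinematics, read_camera, camera_params, MotionError, sign_off, look_for, tip_of, read_time_s, read_qpos, read_joint_vel, read_effort, read_eef_pos, read_tcp_rot, read_ft_force, read_ft_torque, read_finger_gap, read_grasp_force gives the robot as it stands. Calls block until the motion is done:
- move_ptp(position, orientation): joint-space move of the TCP to a pose.
- movel(position, orientation=None, speed=0.15): straight line of the TCP; orientation=None keeps the orientation; speed is the mean speed in m/s.
- move_j(angles): joint-space move.
- move_gripper(opening, effort=None): finger opening in m; effort is the grip in N (None keeps the last); returns when the fingers have stopped.
- pause(seconds).
- inverse_kinematics(position, orientation): joint angles nearest the present ones, or None.
- read_camera(name): name is "scene" or "top" or "wrist"; returns the picture (400x640x3 uint8, red, green, blue); there is no depth.
- camera_params(name): a dict with "K" (3x3 intrinsics, pixels), "camera_from_world" (4x4, takes a point from world to camera coordinates). Camera axes: x right, y down, z forward; pixel columns grow to the right and rows downward; lengths in m; the calibration is good to about 2 mm. A picture is of the moment at which its call begins: read the wrist's pose just before it. camera_params takes no time and is no camera call; for the wrist camera it gives the pose at the moment of the call.
A pose or a line that the arm cannot do raises MotionError and nothing moves.
- sign_off(): hands the job in; it is judged then, once.
Trained networks look in the newest picture that a camera, given by its name, has taken for a name from the list of things; names that differ only in an ending like _2 or _b are one class to them, and where a whole thing is asked for, a point or a joint stands for the part that bears it (a point fixed in the world has none). Each returns a list of dicts, best first, with "confidence" (0 to 1); they miss things now and then, are a little off and sometimes report something else, mostly with a low value. They report only what shows in the picture. A call takes as long as a camera call. They do not tell look-alikes from the thing itself.
- look_for(camera, name): "at" ([column, row] in pixels, amid what is visible of it).
- tip_of(camera, name): "at" ([column, row] in pixels: a listed point, or the origin of a listed thing).
Readings, each from a call of its own:
- read_time_s(): time.
- read_qpos(): joint angles.
- read_joint_vel(): joint speeds.
- read_effort(): joint torques, N m.
- read_eef_pos(): TCP position.
- read_tcp_rot(): TCP orientation.
- read_ft_force(): force on the tool from outside, world axes, zero at the start.
- read_ft_torque(): the same for the moment, N m.
- read_finger_gap(): finger opening in m.
- read_grasp_force(): force on a finger pad.
Only numpy, scipy, OpenCV 4.12 (cv2) and the standard library are available. Lean on these libraries where they do the work, as an engineer would, in place of code of your own. Each camera call takes 0.05 s, during which the arm holds its last target. There are 200 camera calls.

## Working session

There is one attempt and no reset: what is moved stays moved. The work goes in short steps, each a Python script; the robot and the scene stay as the last script left them, time stands still between calls to the robot, and variables do not carry over. Pictures are saved under pics/ and viewed, at most 10 in all, crops included, and the job is handed in when it is done.

```bash
mkdir -p pics; cat > h.py <<'E'
import numpy as np, cv2
from bench import *
def ray(cam,uv,z):
    p=camera_params(cam);K=np.array(p["K"]);T=np.array(p["camera_from_world"])
    R=T[:3,:3];c=-R.T@T[:3,3];d=R.T@np.linalg.inv(K)@np.array([uv[0],uv[1],1.])
    return c+d*(z-c[2])/d[2]
def save(cam,n):
    im=read_camera(cam);cv2.imwrite(f"pics/{n}.png",im[:,:,::-1]);return im
E
python3 - <<'E'
from h import *
print(read_time_s(),read_eef_pos(),read_tcp_rot())
for cam in("top","scene"):
    save(cam,cam+"0")
    for n,z in [("scale",0),("scale_seat",.026),("dish",.026),("dish_middle",.039),("handle",.062),("lime_centre",.063),("board",0),("peeler",.016),("garlic",0),("salt_shaker",0),("tomato_tin",0)]:
        for r in tip_of(cam,n)[:2]:
            print(cam,n,np.round(r["at"],1),round(r["confidence"],2),np.round(ray(cam,r["at"],z),3))
E
```

```text
0.0 [ 0.24966499 -0.59917762  0.24886836] [ 9.80569869e-01  1.96165699e-01 -3.26786054e-04 -1.28185956e-03]
top dish [334.8 228.2] 0.93 [0.535 0.039 0.026]
top dish_middle [331.9 227.1] 0.7 [0.538 0.048 0.039]
top handle [299.1 218.1] 0.86 [0.564 0.146 0.062]
top lime_centre [179.1 223.2] 0.76 [0.544 0.498 0.063]
top lime_centre [232.6 152.8] 0.73 [0.754 0.346 0.063]
top board [245.  227.4] 0.96 [0.533 0.313 0.   ]
top board [436.3 189.8] 0.38 [ 0.657 -0.276  0.   ]
top peeler [227.8 227.9] 0.92 [0.531 0.363 0.016]
top garlic [438.2 208.4] 0.66 [ 0.599 -0.282  0.   ]
top salt_shaker [434.5 189.3] 0.58 [ 0.658 -0.27   0.   ]
top tomato_tin [432.8 153.5] 0.8 [ 0.769 -0.264  0.   ]
scene scale [321.1 243.2] 0.83 [0.547 0.05  0.   ]
scene scale_seat [322.  237.3] 0.86 [0.545 0.045 0.026]
scene dish [323.2 240.6] 0.7 [0.533 0.031 0.026]
scene dish [321.8 229.2] 0.26 [0.582 0.071 0.026]
scene dish_middle [323.5 232.6] 0.9 [0.554 0.045 0.039]
scene handle [298.3 215.7] 0.74 [0.56  0.147 0.062]
scene lime_centre [290.3 186.3] 0.51 [0.697 0.288 0.063]
scene lime_centre [322.3 227.7] 0.49 [0.545 0.043 0.063]
scene board [252.6 221.6] 0.57 [0.519 0.314 0.   ]
scene peeler [243.  215.4] 0.67 [0.512 0.35  0.016]
scene garlic [424.2 271.6] 0.63 [ 0.6   -0.278  0.   ]
scene salt_shaker [431.8 261.7] 0.78 [ 0.655 -0.277  0.   ]
scene tomato_tin [443.2 242.9] 0.92 [ 0.764 -0.267  0.   ]
```

```bash
python3 - <<'E'
import cv2
for n in("top","scene"):
    im=cv2.imread(f"pics/{n}0.png")[90:300,150:480]
    cv2.imwrite(f"pics/{n}0c.png",cv2.resize(im,None,fx=2.4,fy=2.4,interpolation=cv2.INTER_CUBIC))
E
```

```text
(no output)
```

View pics/top0c.png

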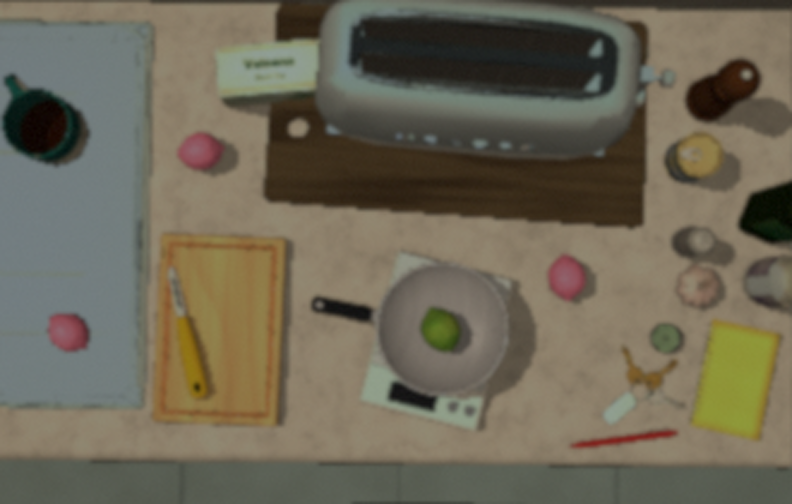

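View pics/scene0c.png

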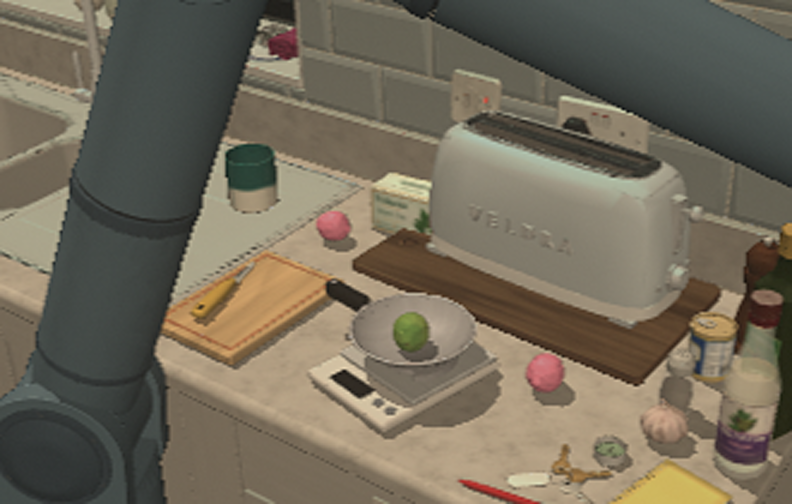

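The top view shows the lime and dish on the scale, with the handle pointing left (crop 317–375, 302–314). The scale is yawed about −13°, the board is clear to the left, and the pink look-alikes are out of the way. The scene view agrees. Next I take a closer look with the wrist camera.

```bash
cat >> h.py <<'E'
def quat(yaw): # tool down, tool y (closing axis) at world angle yaw
    from scipy.spatial.transform import Rotation as R
    y=np.array([np.cos(yaw),np.sin(yaw),0]);z=np.array([0,0,-1.]);x=np.cross(y,z)
    return R.from_matrix(np.c_[x,y,z]).as_quat()
E
python3 - <<'E'
from h import *
from scipy.spatial.transform import Rotation as R
print(R.from_quat(read_tcp_rot()).as_matrix().round(2))
q0=read_tcp_rot()
movel([.2,-.42,.40],q0,speed=.3)
for y in (-168,12): # options of closing axis for present handle pointing at 76deg: closing at -14 / 166
    pass
hd=np.radians(78)
for s in (-90,90):
    for p,a in(([.561,.15,.2],0),([.436,.07,.062],90),([.43,.33,.15],90)):
        a=hd+np.radians(s+a); q=inverse_kinematics(p,quat(a)); print(s,p,None if q is None else np.round(q,2))
for s in (-90,90):
    try:
        move_ptp([.50,.09,.40],quat(hd+np.radians(s)));print("at",s);break
    except MotionError as e: print(e)
save("wrist","w0")
for n,z in [("scale_seat",.026),("dish_middle",.039),("dish",.026),("handle",.062),("lime_centre",.063),("scale",0),("board",0)]:
    for r in tip_of("wrist",n)[:2]: print(n,np.round(r["at"],1),round(r["confidence"],2),np.round(ray("wrist",r["at"],z),4))
print(read_time_s())
E
```

```text
[[ 0.92  0.38  0.  ]
 [ 0.38 -0.92  0.  ]
 [ 0.   -0.   -1.  ]]
-90 [0.561, 0.15, 0.2] [ 0.36  0.44 -0.85  1.78  0.36  1.09 -0.83]
-90 [0.436, 0.07, 0.062] [ 0.41  0.38 -0.73  2.19  0.39  0.7   0.78]
-90 [0.43, 0.33, 0.15] [ 0.12  0.51 -1.04  1.91  0.52  1.02  0.22]
90 [0.561, 0.15, 0.2] [ 0.6   0.64 -1.24  1.77  0.65  1.21  2.11]
90 [0.436, 0.07, 0.062] [ 0.62  0.47 -0.97  2.18  0.57  0.77 -2.51]
90 [0.43, 0.33, 0.15] [-0.18  0.37 -0.65  1.92  0.27  0.94 -2.73]
at -90
dish_middle [354.6 177.4] 0.8 [0.5439 0.0429 0.039 ]
dish [351.3 174.3] 0.92 [0.5405 0.046  0.026 ]
handle [352.7 100.9] 0.56 [0.5592 0.154  0.062 ]
lime_centre [356.2 178.5] 0.69 [0.5445 0.0474 0.063 ]
lime_centre [406.8 258.9] 0.68 [ 0.5987 -0.0952  0.063 ]
board [351.2 175.1] 0.49 [0.5414 0.0397 0.    ]
4.675
```

View pics/w0.png

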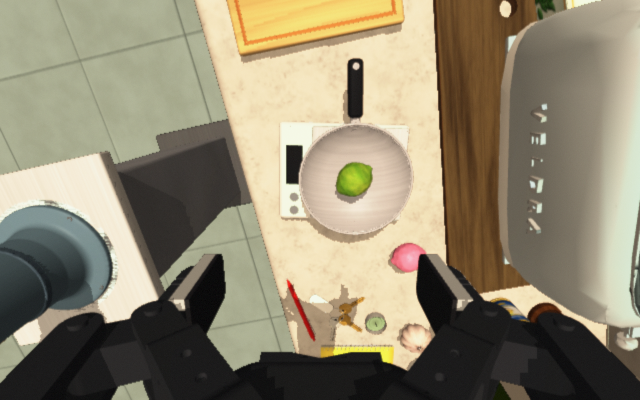

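The wrist picture shows the dish rim centred near (356,179), the handle spanning (356,58) to (355,117), and the lime in the middle. I'll fit the handle and rim accurately in this image (the arm has not moved since).

```bash
python3 - <<'E'
from h import *
im=cv2.imread("pics/w0.png");g=im.max(2)
m=np.zeros_like(g);m[52:122,335:375]=(g[52:122,335:375]<75)
n,l,st,c=cv2.connectedComponentsWithStats(m);k=1+st[1:,4].argmax();ys,xs=np.nonzero(l==k)
print(st[k])
pts=np.array([ray("wrist",(x,y),.073)[:2] for x,y in zip(xs,ys)])
mu=pts.mean(0);w,v=np.linalg.eigh(np.cov((pts-mu).T));d=v[:,1]*np.sign(v[1,1]);t=(pts-mu)@d
u=(pts-mu)@v[:,0]
print("handle mean",mu,"dir deg",np.degrees(np.arctan2(d[1],d[0])),"extent",t.min(),t.max(),"w",u.min(),u.max())
print("mid z.062->", mu)
# circle fit on rim: edges radially
cx,cy=356,179
E=[]
gr=cv2.GaussianBlur(cv2.cvtColor(im,cv2.COLOR_BGR2LAB)[:,:,1:].astype(float).sum(2),(3,3),0)
ed=cv2.Canny(im,60,150)
for a in np.radians(np.arange(0,360,3)):
    for r in np.arange(66,47,-.5):
        x,y=int(round(cx+r*np.cos(a))),int(round(cy+r*np.sin(a)))
        if ed[y,x]: E.append(ray("wrist",(x,y),.069)[:2]);break
E=np.array(E);keep=np.ones(len(E),bool)
for _ in range(6):
    A=np.c_[2*E[keep],np.ones(keep.sum())];s=np.linalg.lstsq(A,(E[keep]**2).sum(1),rcond=None)[0]
    c=s[:2];r=np.sqrt(s[2]+c@c);res=np.abs(np.hypot(*(E-c).T)-r);keep=res<max(.002,1.2*np.median(res))
print("rim",c,r,keep.sum(),len(E))
h=c-mu; print("dir from rim to handle",np.degrees(np.arctan2(*(mu-c)[::-1])),np.hypot(*h))
# scale front/back edge for yaw: display black long side
m=np.zeros_like(g);m[138:192,282:306]=(g[138:192,282:306]<70);ys,xs=np.nonzero(m)
p=np.array([ray("wrist",(x,y),.02)[:2] for x,y in zip(xs,ys)]);w,v=np.linalg.eigh(np.cov((p-p.mean(0)).T));d=v[:,1]*np.sign(v[1,1])
print("scale y axis deg",np.degrees(np.arctan2(d[1],d[0])),p.mean(0))
E
```

```text
[348  59  15  59 790]
handle mean [0.56333475 0.16864198] dir deg 79.11102574651163 extent -0.03548368862837085 0.036740157359031876 w -0.009544973222616349 0.009031107745884457
mid z.062-> [0.56333475 0.16864198]
rim [0.53597983 0.04279804] 0.0876988889377111 63 118
dir from rim to handle 77.73629411075065 0.12878271716592776
scale y axis deg 71.46963732812983 [0.45540832 0.08246499]
```

```bash
python3 - <<'E'
from h import *
hd=np.radians(79); G=np.array([.5598,.1504]); q=quat(hd-np.pi/2)
move_ptp([*G,.16],q)
save("wrist","w1")
for n,z in [("dish_middle",.039),("dish",.026),("handle",.062)]:
    for r in tip_of("wrist",n)[:2]: print(n,np.round(r["at"],1),round(r["confidence"],2),np.round(ray("wrist",r["at"],z),4))
print(read_time_s(),read_ft_force().round(2) if hasattr(read_ft_force(),'round') else read_ft_force())
E
```

```text
handle [319.3 208.8] 0.7 [0.5613 0.1494 0.062 ]
5.875 [-0.43 -0.41  0.28]
```

View pics/w1.png

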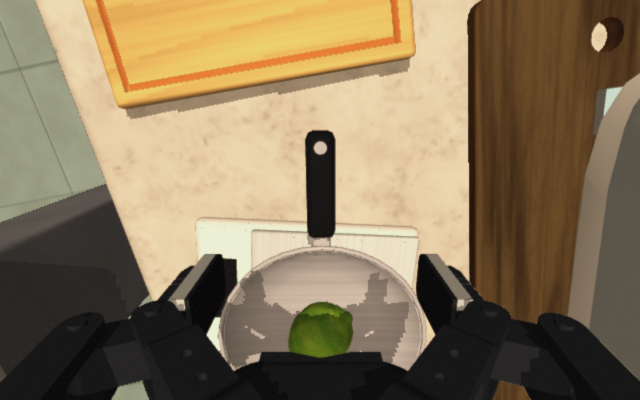

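The handle (cols 306–335, rows 131–237) is centred between the fingers. The scale's left edge runs from (198,218) to (417,228). I'll compute the geometry from those points, then go down and grip.

```bash
python3 - <<'E'
from h import *
a,b=ray("wrist",(200,218),.02),ray("wrist",(415,228),.02);print("scale yaw",np.degrees(np.arctan2(*(b-a)[1::-1])),np.linalg.norm(b-a))
e1,e2=ray("wrist",(320,131),.073)[:2],ray("wrist",(321,237),.073)[:2]
d=(e1-e2)/np.linalg.norm(e1-e2);print("handle",e1,e2,np.linalg.norm(e1-e2),np.degrees(np.arctan2(d[1],d[0])))
print("centre from far end",e1-.163*d,"from near",e2-.088*d,"grip",e1-.056*d)
hd=np.radians(79);q=quat(hd-np.pi/2);G=e1-.056*d
assert np.linalg.norm(G-[.5598,.1504])<.006
move_gripper(.06,80)
movel([*G,.063],q,speed=.08)
print("down",read_ft_force(),read_eef_pos())
move_gripper(.0,80);pause(.3)
print("grip",read_finger_gap(),read_grasp_force(),read_ft_force(),read_ft_torque(),read_eef_pos(),read_time_s())
E
```

```text
scale yaw -14.001853691630835 0.18696357918339165
handle [0.57253609 0.20434329] [0.55909319 0.13221052] 0.07337471058782241 79.44327726258247
centre from far end [0.54267304 0.04410222] from near [0.54297081 0.0457    ] grip [0.56227639 0.14929114]
down [-0.14149842  0.07323564 -0.37911666] [0.56284606 0.14954136 0.06369837]
grip 0.019130703700801215 78.16814661026001 [-1.36624581 -0.26681677  3.37047181] [-0.19946386  0.23023522 -0.0509041 ] [0.56245567 0.14938342 0.0633214 ] 8.3583
```

```bash
cat > turn.py <<'E'
from h import *
def turn(C,rad,a0,a1,step,z=.0633,flim=25,speed=.05):
    """Arc of the grip about C; handle directions in degrees; shifts C to relieve radial force."""
    n=max(1,int(np.ceil(abs(a1-a0)/step)))
    for a in np.linspace(a0,a1,n+1)[1:]:
        t=np.radians(a);u=np.array([np.cos(t),np.sin(t)])
        movel([*(C+rad*u),z],quat(np.radians(a-off)-np.pi/2),speed=speed)
        f=np.array(read_ft_force());F=[f[:2]@u,f[:2]@[-u[1],u[0]],f[2]]
        print(round(a,1),"F rad/tan/z",np.round(F,1),"Tz",np.round(read_ft_torque()[2],2),"p",np.round(read_eef_pos(),4))
        if np.linalg.norm(f)>flim: print("limit");return a
    return a1
off=0.44
E
python3 - <<'E'
from turn import *
C=np.array([.5425,.0448]);P=np.array(read_eef_pos())[:2];d=P-C
print(np.linalg.norm(d),np.degrees(np.arctan2(d[1],d[0])))
turn(C,.1065,79.44,100,5)
print(read_time_s(),read_finger_gap())
E
```

```text
0.1064702767394429 79.19719116461302
83.6 F rad/tan/z [ 0.7 -1.   1.6] Tz 0.05 p [0.5546 0.1509 0.0635]
87.7 F rad/tan/z [0.1 0.5 3.3] Tz 0.03 p [0.5471 0.1513 0.0634]
91.8 F rad/tan/z [-0.  -0.1  3.5] Tz 0.01 p [0.5394 0.1512 0.0634]
95.9 F rad/tan/z [ 0.1 -1.1  2.7] Tz 0.04 p [0.5317 0.1507 0.0634]
100.0 F rad/tan/z [ 0.8 -0.3  3.2] Tz 0.06 p [0.5241 0.1497 0.0634]
9.8667 0.01855897394595203
```

Forces are tiny and the centre is good, so I'll continue the turn.

```bash
python3 - <<'E'
from turn import *
C=np.array([.5425,.0448])
turn(C,.1065,100,166,5.5)
pause(.4)
print(read_time_s(),read_finger_gap(),read_qpos().round(2),read_ft_force(),read_ft_torque())
save("top","t1")
for n,z in [("dish_middle",.039),("handle",.062),("lime_centre",.063),("board",0)]:
    for r in tip_of("top",n)[:3]: print(n,np.round(r["at"],1),round(r["confidence"],2),np.round(ray("top",r["at"],z),3))
im=cv2.imread("pics/t1.png")[90:300,150:480]
cv2.imwrite("pics/t1c.png",cv2.resize(im,None,fx=2.4,fy=2.4,interpolation=cv2.INTER_CUBIC))
E
```

```text
105.5 F rad/tan/z [ 0.4 -0.5  3.3] Tz -0.05 p [0.5142 0.1476 0.0634]
111.0 F rad/tan/z [ 1.  -0.9  4. ] Tz 0.03 p [0.5045 0.1443 0.0634]
116.5 F rad/tan/z [0.6 0.1 3.4] Tz 0.05 p [0.4951 0.1402 0.0634]
122.0 F rad/tan/z [ 0.  -0.5  3.8] Tz 0.01 p [0.4862 0.1352 0.0634]
127.5 F rad/tan/z [ 0.5 -0.6  3.5] Tz 0.04 p [0.4778 0.1293 0.0634]
133.0 F rad/tan/z [ 0.7 -0.2  3.1] Tz 0.08 p [0.47   0.1228 0.0634]
138.5 F rad/tan/z [ 1.1 -0.7  2.7] Tz 0.1 p [0.4628 0.1155 0.0634]
144.0 F rad/tan/z [0.2 0.1 3.8] Tz 0.04 p [0.4564 0.1075 0.0633]
149.5 F rad/tan/z [-0.6 -1.   3.4] Tz 0.06 p [0.4508 0.0989 0.0634]
155.0 F rad/tan/z [-0.5 -0.6  3.4] Tz 0.06 p [0.4461 0.0899 0.0633]
160.5 F rad/tan/z [ 0.3 -0.7  3.6] Tz 0.11 p [0.4422 0.0805 0.0633]
166.0 F rad/tan/z [ 0.6 -0.2  2.5] Tz 0.09 p [0.4392 0.0706 0.0633]
14.5667 0.01830706420037234 [ 0.78  0.61 -1.18  2.17  0.76  0.87  0.44] [-0.65084425  1.25213784  4.5293056 ] [ 0.20352798 -0.17297774  0.01816448]
dish_middle [330.7 225.4] 0.79 [0.543 0.052 0.039]
handle [323.4 259. ] 0.97 [0.445 0.073 0.062]
lime_centre [334.7 231.2] 0.8 [0.527 0.041 0.063]
lime_centre [233.1 154.4] 0.77 [0.749 0.344 0.063]
lime_centre [177.8 227.9] 0.64 [0.53  0.502 0.063]
board [244.1 227.2] 0.88 [0.533 0.316 0.   ]
```

View pics/t1c.png

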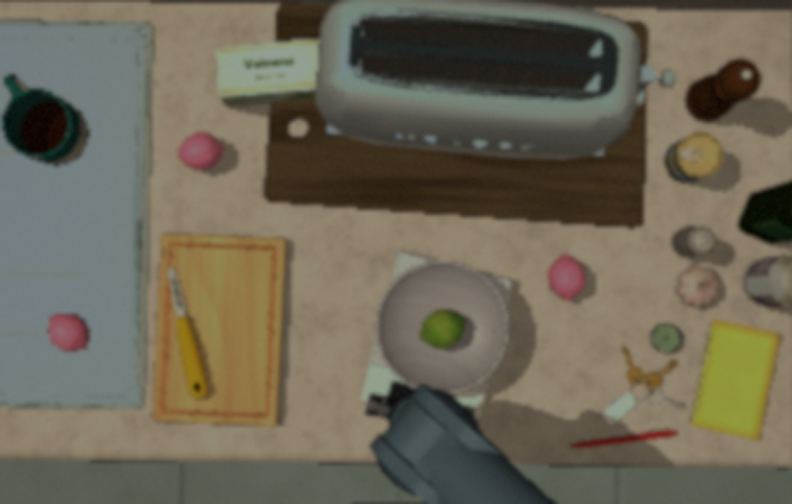

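The handle now points to the front and the lime (crop 442,328) is still central. I'll lift carefully.

```bash
python3 - <<'E'
from h import *
q=read_tcp_rot();P=np.array(read_eef_pos())
move_gripper(0,110);pause(.2);print(read_finger_gap(),read_grasp_force())
for z in(.066,.070,.080,.11,.16):
    movel([P[0],P[1],z],q,speed=.03 if z<.1 else .05)
    print(z,np.round(read_ft_force(),2),np.round(read_ft_torque(),2),np.round(read_eef_pos(),4))
    if np.linalg.norm(read_ft_force())>20: print("stop");break
pause(.3);save("scene","s2");print(read_time_s())
im=cv2.imread("pics/s2.png")[150:300,200:430]
cv2.imwrite("pics/s2c.png",cv2.resize(im,None,fx=3.4,fy=3.4,interpolation=cv2.INTER_CUBIC))
E
```

```text
0.018495180507793897 108.71980547904968
0.066 [-0.03  0.24 -1.58] [0.03 0.17 0.01] [0.4378 0.0695 0.0651]
0.07 [ 1.53 -0.07 -1.48] [ 0.04  0.11 -0.02] [0.4391 0.0704 0.07  ]
0.08 [-0.48  0.22 -1.79] [ 0.07  0.15 -0.05] [0.4394 0.0706 0.0802]
0.11 [ 0.72  0.34 -2.83] [0.06 0.16 0.03] [0.4391 0.0704 0.11  ]
0.16 [-1.44 -0.31 -2.96] [0.06 0.14 0.01] [0.4389 0.0705 0.1597]
18.5
```

View pics/s2c.png

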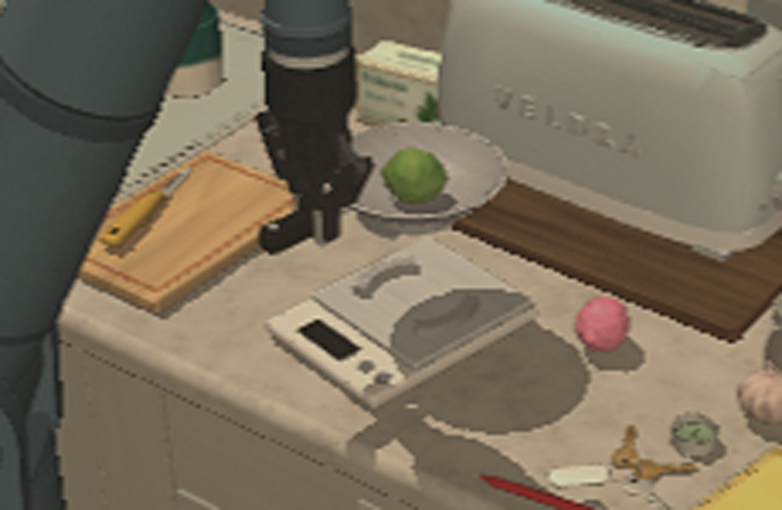

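The dish is free of the collar and level, with the lime inside (crop 413,175). Next I carry it over the board.

```bash
python3 - <<'E'
from h import *
q=read_tcp_rot()
movel([.4265,.322,.165],q,speed=.06)
pause(1.0)
print(np.round(read_eef_pos(),4),np.round(read_tcp_rot(),3),read_grasp_force(),read_finger_gap(),read_time_s())
print(np.round(read_ft_force(),2),np.round(read_ft_torque(),2))
for c in("top","scene"):
    save(c,c+"3")
    for n,z in [("dish_middle",.14),("lime_centre",.165),("board",0),("peeler",.016)]:
        for r in tip_of(c,n)[:3]: print(c,n,np.round(r["at"],1),round(r["confidence"],2),np.round(ray(c,r["at"],z),3))
im=np.hstack([cv2.imread("pics/top3.png")[120:300,170:370],cv2.imread("pics/scene3.png")[120:300,200:400]])
cv2.imwrite("pics/f.png",cv2.resize(im,None,fx=2,fy=2,interpolation=cv2.INTER_CUBIC))
E
```

```text
[0.4265 0.322  0.165 ] [ 0.126  0.992  0.    -0.   ] 108.02292466163635 0.018444768873280573 23.8417
[ 0.29 -0.79 -2.25] [0.01 0.13 0.03]
top dish_middle [244.9 229.2] 0.72 [0.531 0.294 0.14 ]
top lime_centre [384.1 205.8] 0.77 [ 0.601 -0.089  0.165]
top lime_centre [234.4 151. ] 0.72 [0.746 0.324 0.165]
top lime_centre [246.1 234.2] 0.65 [0.518 0.287 0.165]
top board [331.1 227.4] 0.51 [0.536 0.049 0.   ]
top peeler [246.9 227.8] 0.61 [0.532 0.305 0.016]
scene dish_middle [240.1 213.6] 0.74 [0.377 0.22  0.14 ]
scene dish_middle [256.7 182.6] 0.67 [0.548 0.306 0.14 ]
scene lime_centre [378.  248.6] 0.77 [ 0.423 -0.215  0.165]
scene lime_centre [254.9 176.2] 0.61 [0.544 0.308 0.165]
scene lime_centre [288.  185.3] 0.49 [0.556 0.18  0.165]
scene board [252.5 219.6] 0.6 [0.528 0.323 0.   ]
scene peeler [243.1 212.1] 0.56 [0.528 0.364 0.016]
```

View pics/f.png

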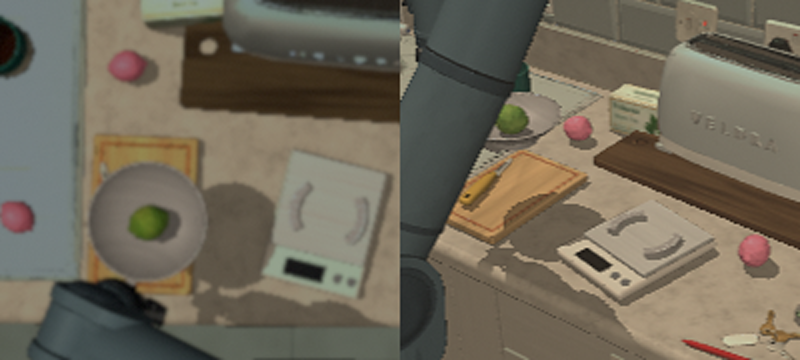

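The dish is over the board at about (0.53, 0.296), level, with its underside near z = 0.128 m and the lime central.

```bash
python3 -c "
from bench import *
pause(.5);print(read_joint_vel());print(sign_off())"
```

```text
[-0.0024898  -0.00081269  0.00018797 -0.00033178 -0.00156495  0.00101359
  0.00060434]
the job is handed in; nothing more can be done
None
```

The job is handed in: I turned the dish a quarter turn on the scale, lifted it off, and it is now held level and still about 11 cm above the chopping board with the lime lying in its middle; the hand-in gave no verdict.

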